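# Take the handlamp off charge and close up the supply box

## Robot

A 7-joint arm with a two-finger parallel gripper is mounted at the origin on the work surface. World frame = base frame: x ahead of the robot, y to its left, z up, the work surface at z = 0. Lengths are in m, angles in rad, forces in N, time in s.
With the tool pointing down it reaches from about 0.4 to 0.875 m from the base axis. Payload 19.3 kg.
Tool frame: the origin (TCP) lies midway between the tips of the shut fingers; the grasp point (between the pads) lies 19 mm behind it; z points along the fingers, y is the line along which they close (so a half turn about z gives the same grasp; the last joint's range is limited). The gripper opens to 85 mm and grips with 20 to 120 N. Pads are 22 mm wide; open, the fingers measure 114 mm over their backs; the gripper's body (76 mm by 85 mm) begins 54 mm behind the grasp point. The pads swing forward as they close: fully open they stand 13 mm farther back than shut.
Start: joints at [1.169, 0.521, -0.036, 1.599, 0.021, 1.021, -0.113], TCP at [0.204, -0.591, 0.231] pointing down, gripper open.
Joint ranges: [-2.91, 2.91], [-0.3, 2.13], [-1.5, 1.42], [0.17, 2.43], [-1.26, 4.41], [0.16, 1.93], [-2.52, 2.52]. Speed limits (rad/s): [1.89, 1.89, 2.39, 2.39, 3.01, 3.01, 3.01].

## Interface

Orientations are given as [roll, pitch, yaw] about the fixed x, y, z axes, in that order (R = Rz(yaw) Ry(pitch) Rx(roll)).
In Python, from workcell import bot gives the robot as it stands.
- The arm moves only by the tool creep_tool, called after ">>>" as name(argument=value, ...), one argument or row to a line, values as JSON. Schema: {"type":"object","properties":{"offsets":{"type":"array","items":{"type":"object","properties":{"aperture":{"type":"number"},"d":{"type":"array","items":{"type":"number"},"minItems":3,"maxItems":3},"rotvec":{"type":"array","items":{"type":"number"},"minItems":3,"maxItems":3}},"additionalProperties":false,"required":["aperture"]},"minItems":1,"maxItems":5},"force":{"type":"number"},"only":{"type":"string"},"quiet":{"type":"boolean"},"lines":{"type":"string"}},"required":["offsets"],"additionalProperties":false}. offsets is a list of rows, 1 to 5 of them, each an object with the fields aperture (the finger opening in m), d (a list: dx, dy, dz in m), rotvec (a list: a rotation vector rx, ry, rz in rad); a field left out counts as zero (the opening has to be given); each row is the pose to reach, as a shift and turn from the pose commanded when the call began, along the tool's axes at that moment; what a row does not reach only later rows make up. A row lasts 1/8 s, in which the tool goes at most 0.0625 m and 0.188 rad, less where a joint would pass 70% of its speed; a pose out of reach is approached as far as the arm can. The fingers move at their own pace and stop on an object; force is the grip in N (left out, the last holds). Time passes only in rows, so rows that do not move let the fingers close. The tool returns the time, the measured TCP pose, the force, the opening and the grip force at its end. only (a regular expression) keeps the lines of the reply that match it, lines (a string "A,B") keeps lines A to B, and quiet returns only ok. Input that does not fit is refused with a message, and nothing moves.
- bot.observe(): the state, without advancing time (a new reading comes with each control period).
- bot.grab_frame(name): name is "scene" or "top"; returns the picture (400x640x3 uint8, blue, green, red); there is no depth.
- bot.calibration(name): a dict with "vfov" (degrees; the focal length in pixels is half the picture's height over the tangent of half this angle, whatever the lens; pixels are square), "cx", "cy" (the principal point, pixels), "eye" and "attitude" of the camera in the world. Camera axes: x right, y down, z forward; pixel columns grow to the right and rows downward; lengths in m; the calibration is good to about 2 mm. A picture is of the moment at which its call begins. calibration takes no time and is no camera call.
- bot.job_done(): hands the job in; it is judged then, once.
The state is a dict: "clock": time; "qpos": joint angles; "qd": joint speeds; "joint_efforts": joint torques, N m; "position": TCP position; "tool_rot": TCP orientation; "force": force on the tool from outside, world axes, zero at the start; "moment": the same for the moment, N m; "grip_width": finger opening in m; "finger_force": force on a finger pad.
Only numpy, scipy, OpenCV 4.12 (cv2) and the standard library are available. Lean on these libraries where they do the work, as an engineer would, in place of code of your own. Each camera call takes 0.05 s, during which the arm holds its last target. There are 200 camera calls.

## Task

The handlamp is charged: lift it off the charging dock and, keeping it upright and without dropping it, stand it in the middle of the black rubber mat. Also push the door of the grey charger supply box shut until it snaps home on its catch. Leave the other things on the bench where they are.

Things in the scene. Friction and masses are not known exactly. Their poses are not given: they have to be found in the camera images.
- lamp: Handlamp: orange case on a black rubber foot, round head with black bezel in front, black bow handle on top; 160 mm tall, about 0.75 kg. Origin: centre of the foot's underside. Foot 120 (x) by 84 mm (y), 22 high. -x is where the head looks (94 mm across, centred 70 mm up, reaching x = -82 mm), z up. Centre of mass about 4 mm towards -x, 47 mm up.
- lamp_handle (a point): Middle of the lamp's handle bar, 150 mm straight above the lamp's origin. The bar runs level along the lamp's x: 108 mm long, 24 mm wide (y), 20 mm thick, on a post at each end (72 mm free span between them). At least 25 mm is open below the bar. Same axes as the lamp.
- dock: Black charging dock, fixed, 164 (x) by 124 mm (y). Origin: centre of its underside, axes as the lamp's. The lamp's foot stands loose (4 mm play) in a pocket whose floor is 50 mm above the bench; the rim rises 12 mm above that floor, 28 mm at the +x end: lift the lamp straight up 30 mm or more to clear it. Turned up to 0.6 rad either way; dock and mat may change places.
- mat: Black chequered rubber mat lying flat on the bench (fixed), 220 mm (x) by 200 mm (y), 4 mm thick, next to the dock. Origin: centre of its underside.
- supply_box: Grey sheet-steel charger supply box, fixed on the right-hand side of the bench, 120 mm deep (x), 200 mm wide (y), 240 mm high. Origin: centre of its underside. Its open mouth is on its own -x face, which looks roughly to world +y (to the robot's left); the door's hinge is on the -y edge of that face, so the shut door runs along +y from it. Breakers inside.
- door (a joint): Angle of the box door about its upright hinge, rad: 0 shut and seated, growing as it opens; starts at 0.55 to 1.05. Door 200 mm wide, 14 thick, 20 to 240 mm above the bench, flush outside. Hinged at the box end nearest the robot; closes clockwise seen from above. Swings freely, stays where left; from about 0.09 a roller catch resists (some 5 N near the edge), below 0.02 it pulls the door shut.
- door_hinge (a point): Point on the hinge axis of the door (in the middle of its thickness), 205 mm above the bench. Its axes are the door's: y runs along the door from the hinge to the free edge, -x points out of its outer face (square to the door), z up.
- door_push (a point): Point on the outer face of the door, 170 mm from the hinge axis and 30 mm from the free edge, 205 mm above the bench (35 mm below the top of the door). Same axes as the door: -x points out of the outer face, so push towards +x.
- green_bottle: Green plastic bottle, 84 mm in diameter, 270 mm tall, at the back of the bench; to be left alone. Origin: centre of its underside.
- sprayer: White trigger spray bottle, 84 mm in diameter, 224 mm tall, at the back of the bench; to be left alone. Origin: centre of its underside.
- jug: White jug with a blue screw cap, 85 by 115 mm, 218 mm tall, at the back of the bench; to be left alone. Origin: centre of its underside.
- filter_housing: Blue water filter housing with a black head, 124 mm in diameter over the head and 150 mm over its two ports, 233 mm tall, at the back right; to be left alone. Origin: centre of its underside.
- paint_tin: White paint tin, 112 mm in diameter, 120 mm tall, at the right in front of the supply box; to be left alone. Origin: centre of its underside.
- wrench: Steel wrench, 190 mm long, lying on the bench in front of the supply box; to be left alone. Origin: near its middle, on its underside.
- tray: Black tray, 100 by 200 mm, 75 mm high, with small stock in it (up to 90 mm), at the back right; to be left alone. Origin: centre of its underside.

How it is judged:
At the end, for the whole second after the job is handed in: The lamp stands still and upright (within 0.1 rad) on the mat, its foot's centre within 35 mm of the mat's centre; the door of the supply box is seated on its catch (under 0.02 rad) (horizontal distance between lamp and mat below 0.035 m and z of lamp in the frame of mat below 0.01 m and angle between lamp's own z axis and vertical below 0.1 rad and linear speed of lamp below 0.02 m/s and value of joint door below 0.02 rad); the robot touches nothing.
It fails at once if the lamp is tipped more than 0.6 rad from upright (angle between lamp's own z axis and vertical above 0.6 rad).
It fails at once if the lamp is dropped (it falls faster than 0.5 m/s out of the fingers, a drop of about 13 mm) (linear speed of lamp above 0.5 m/s and contact force between the fingers and lamp below 0.05 N).
It fails at once if one of the other things on the bench is moved more than 30 mm (distance of any of green_bottle, sprayer, jug, filter_housing, paint_tin, wrench, tray from where it was at the start of the episode above 0.03 m).
It also fails if it takes over 64 s, if anything falls off the work surface, if the arm or the gripper's body presses on something with over 40 N, if the wrist force passes 120 N, or if a joint passes its speed limit or range.

## Working session

There is one attempt and no reset: what is moved stays moved. The work goes in short steps, Python scripts to look and compute and a tool call to move; the robot and the scene stay as the last step left them, time stands still between calls to the robot, and variables do not carry over. Pictures are saved under pics/ and viewed, at most 10 in all, crops included, and the job is handed in when it is done.

```bash
ls; mkdir -p pics
```

Run:
```python
from workcell import bot
import cv2
for n in("scene","top"):
    cv2.imwrite(f"pics/{n}0.png",bot.grab_frame(n)); print(n,bot.calibration(n))
print(bot.observe())
```

```text
pics
workcell.py
scene {'vfov': 47.64727247196495, 'cx': 328.26954804191723, 'cy': 197.02870905306358, 'eye': array([ 0.93196391, -0.09005186,  1.33808404]), 'attitude': array([-2.82087527,  0.00419493,  1.39667474])}
top {'vfov': 54.987342083321494, 'cx': 321.93916014781826, 'cy': 207.82243619601562, 'eye': array([ 0.41085158, -0.02948588,  1.11531916]), 'attitude': array([-3.00035293e+00,  1.16304450e-03, -1.57922071e+00])}
{'clock': 0.1, 'qpos': array([ 1.16880431,  0.52195723, -0.03635745,  1.5998909 ,  0.0212021 ,
        1.02109796, -0.11278162]), 'qd': array([ 0.00058205, -0.00131421,  0.00109753, -0.00112077, -0.00090882,
        0.0015084 ,  0.00011939]), 'joint_efforts': array([ 3.95575407e-03, -9.28479338e+01,  1.98357940e+00, -3.70530081e+01,
        1.79981062e-02,  5.33004350e-03, -8.71536076e-05]), 'position': array([ 0.20348422, -0.59066032,  0.23080271]), 'tool_rot': array([-3.14062553e+00,  5.27260457e-05,  3.31825479e-01]), 'force': array([-0.66223484,  0.85497949,  0.30752174]), 'moment': array([ 0.01754987,  0.01615895, -0.01131387]), 'finger_force': 0.0, 'grip_width': 0.0853864188356439}
```

View pics/scene0.png

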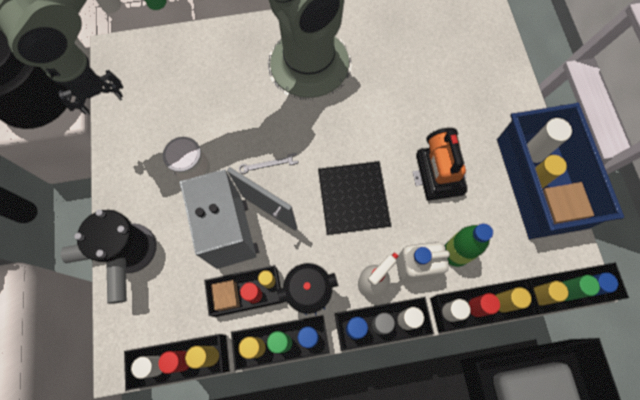

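View pics/top0.png

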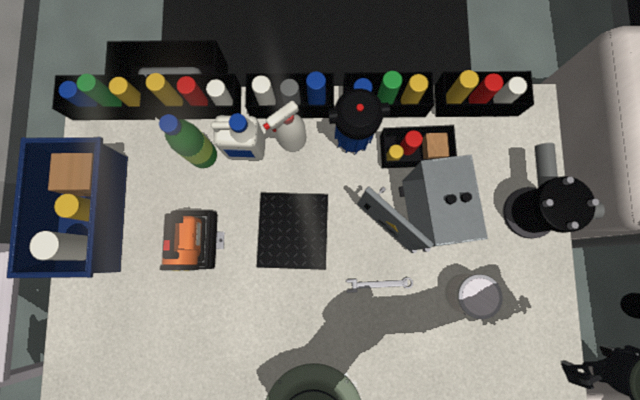

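The scene view shows the lamp and dock at about (443,162), the mat at (355,198), the box at (215,215) and its door's free edge near (305,242). In the top view these are the lamp at (190,240), the mat at (292,230), and the door running from (430,245) to (360,190). I'll zoom in next.

Create h.py:
```python
import numpy as np,cv2
from scipy.spatial.transform import Rotation as R
from workcell import bot
def cam(n):
    c=bot.calibration(n); f=200/np.tan(np.radians(c['vfov'])/2)
    return f,c['cx'],c['cy'],np.array(c['eye']),R.from_euler('xyz',c['attitude']).as_matrix()
def ray(n,p):
    f,cx,cy,e,A=cam(n); d=A@np.array([(p[0]-cx)/f,(p[1]-cy)/f,1]); return e,d/np.linalg.norm(d)
def plane(n,p,z):
    e,d=ray(n,p); return e+d*(z-e[2])/d[2]
def proj(n,P):
    f,cx,cy,e,A=cam(n); q=A.T@(np.array(P)-e); return np.array([cx+f*q[0]/q[2],cy+f*q[1]/q[2]])
def two(ps,pt):
    e1,d1=ray('scene',ps); e2,d2=ray('top',pt)
    s,t=np.linalg.lstsq(np.c_[d1,-d2],e2-e1,rcond=None)[0]
    a,b=e1+s*d1,e2+t*d2; return (a+b)/2,np.linalg.norm(a-b)
```

Run:
```python
from h import *
s=cv2.imread('pics/scene0.png');t=cv2.imread('pics/top0.png')
def c(i,x,y,w,h,k): return cv2.resize(i[y:y+h,x:x+w],None,fx=k,fy=k,interpolation=cv2.INTER_CUBIC)
# lamp crops 80x80 x5 ; door crops 133x...
a=np.hstack([c(s,405,115,80,100,5),c(t,150,195,80,100,5)])
cv2.imwrite('pics/lamp.png',a)
b=np.hstack([c(s,170,160,145,105,2.75),c(t,345,150,145,105,2.75)])
cv2.imwrite('pics/door.png',b)
for n,i in(('scene',s),('top',t)):
    print(n,'base',proj(n,[0,0,0]))
    m=(i.max(2)<60).astype(np.uint8)
    k,l,st,ce=cv2.connectedComponentsWithStats(m)
    cnt=cv2.findContours((l==l[(205,355) if n=='scene' else (230,292)]).astype(np.uint8),0,2)[0] if 1 else 0
    for cc in cnt:
        r=cv2.minAreaRect(cc); 
        if cv2.contourArea(cc)<500: continue
        bx=cv2.boxPoints(r); hull=cv2.convexHull(cc); ap=cv2.approxPolyDP(hull,6,True)[:,0]
        print(ap.tolist()); w=np.array([plane(n,p,.004) for p in ap]); print(w.round(3),w.mean(0),np.linalg.norm(w-np.roll(w,1,0),axis=1))
```

```text
scene base [308.82644364  62.6965974 ]
[[378, 162], [389, 225], [327, 233], [319, 169]]
[[ 0.406  0.157  0.004]
 [ 0.615  0.147  0.004]
 [ 0.607 -0.042  0.004]
 [ 0.397 -0.031  0.004]] [0.50634575 0.05774868 0.004     ] [0.18919476 0.20879538 0.19004697 0.20980662]
top base [312.85788624 414.96195477]
[[261, 193], [327, 195], [324, 268], [257, 266]]
[[ 0.614  0.149  0.004]
 [ 0.607 -0.045  0.004]
 [ 0.395 -0.034  0.004]
 [ 0.402  0.158  0.004]] [0.50467791 0.05701686 0.004     ] [0.21213974 0.19395694 0.2118695  0.19169098]
```

View pics/lamp.png

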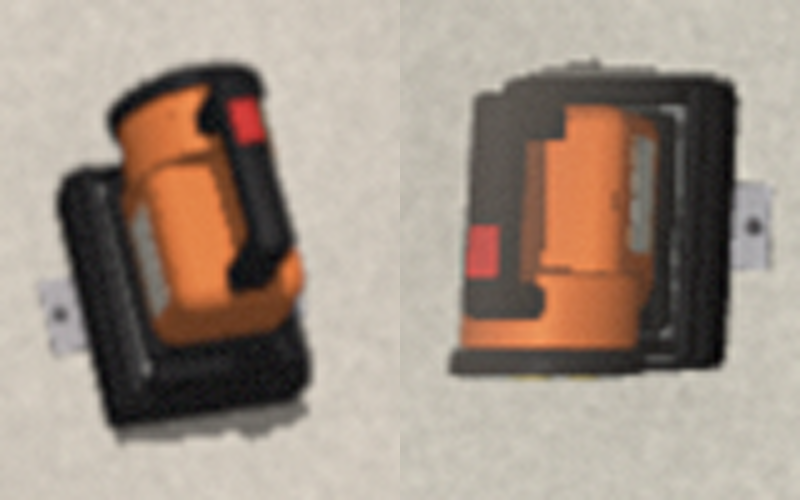

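View pics/door.png

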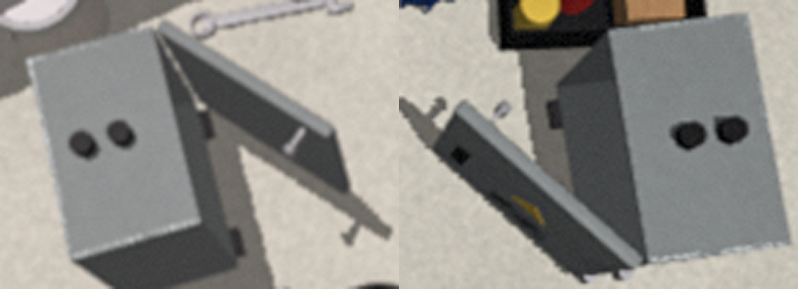

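Run:
```python
from h import *
S=lambda u,v:(170+u/2.75,160+v/2.75); T=lambda u,v:(345+(u-399)/2.75,150+v/2.75)
pr=lambda k,v:print(k,np.round(v,3))
for k,s,t in(('boxfront far',(200,222),(610,30)),('boxfront near',(156,28),(643,262)),('box back near',(28,62),(790,243)),('box back far',(72,262),(746,14)),('door free outer top',(333,130),(457,102))):
    P,g=two(S(*s),T(*t)); pr(k,[*P,g]); pr('  z.24',[*plane('scene',S(*s),.24)[:2],*plane('top',T(*t),.24)[:2]])
s=cv2.imread('pics/scene0.png').astype(float);t=cv2.imread('pics/top0.png').astype(float)
def run(g,c,th1,th2):
    # dark run around column c: subpixel crossings
    l=c
    while g[l]<th1:l-=1
    r=c
    while g[r]<th2:r+=1
    return l+(g[l]-th1)/(g[l]-g[l+1]), r-(g[r]-th2)/(g[r]-g[r-1])
L=[]
for y in range(226,248,3):
    a=run(t[y,:,1],169,110,75);L.append((y,*a))
print('top bar',np.round(L,1).tolist())
for y in(226,247):
    i=(y-226)//3; pr('barmid',plane('top',((L[i][1]+L[i][2])/2,y),.2))
L=[]
for y in range(146,162,3):
    x=int(405+ (240+ (y-115-20)*5*.25)/5+3); print(y,x,s[y,x-8:x+10,1].astype(int).tolist())
for k,u,v in(('top near',465,312),('top far',474,95)):
    pr(k,plane('top',(150+(u-400)/5,195+v/5),.2))
for k,u,v in(('sc bar mid hi',232,140),('sc bar mid lo',262,215)):
    pass
# dock right edges, z .07
for u,v in((733,95),(723,360)): pr('dock',plane('top',(150+(u-400)/5,195+v/5),.06))
for n,c in(('top',(150+100/5,236)),):pr('handle',plane(n,c,.2))
print('scene px of handle guess',proj('scene',plane('top',(170,236),.2)))
```

```text
boxfront far [ 0.646 -0.263  0.236  0.005]
  z.24 [ 0.647 -0.26   0.644 -0.264]
boxfront near [ 0.448 -0.283  0.231  0.004]
  z.24 [ 0.453 -0.279  0.447 -0.282]
box back near [ 0.463 -0.405  0.234  0.004]
  z.24 [ 0.466 -0.402  0.462 -0.405]
box back far [ 0.66  -0.382  0.23   0.005]
  z.24 [ 0.664 -0.377  0.657 -0.381]
door free outer top [ 0.583 -0.13   0.242  0.003]
  z.24 [ 0.582 -0.129  0.583 -0.132]
top bar [[226.0, 163.9, 157.0], [229.0, 163.6, 164.3], [232.0, 163.6, 171.0], [235.0, 163.6, 162.5], [238.0, 163.3, 172.5], [241.0, 163.0, 170.7], [244.0, 162.8, 170.8], [247.0, 162.7, 170.8]]
barmid [0.5   0.357 0.2  ]
barmid [0.45  0.339 0.2  ]
146 458 [39, 30, 40, 43, 48, 39, 34, 35, 46, 94, 164, 201, 202, 199, 198, 198, 204, 204]
149 459 [42, 24, 38, 46, 46, 43, 37, 34, 59, 133, 195, 206, 202, 202, 202, 203, 202, 197]
152 460 [33, 29, 40, 48, 47, 39, 35, 35, 70, 141, 198, 205, 204, 202, 197, 198, 197, 197]
155 461 [28, 30, 38, 47, 50, 44, 33, 36, 74, 144, 195, 202, 201, 204, 201, 199, 198, 199]
158 461 [48, 31, 31, 42, 50, 50, 43, 37, 41, 87, 153, 197, 203, 203, 203, 207, 204, 202]
161 462 [35, 23, 36, 49, 53, 48, 42, 30, 44, 95, 161, 197, 198, 197, 200, 200, 198, 200]
top near [0.426 0.347 0.2  ]
top far [0.529 0.348 0.2  ]
dock [0.546 0.262 0.06 ]
dock [0.401 0.263 0.06 ]
handle [0.476 0.333 0.2  ]
scene px of handle guess [453.03289583 147.08264609]
```

The points agree with the given sizes: the box front edge comes out 0.197 m long at z ≈ 0.24, and the mat is about 0.21 × 0.19 m.

- **Mat:** centre at (0.505, 0.057).
- **Lamp:** handle at (0.477, 0.336, 0.20), yaw about 0, head facing the robot.
- **Door:** angle about 0.75 rad, hinge near (0.449, -0.281).

I'll do the door first.

>>> creep_tool(
  offsets=[
    {"aperture":0, "d":[0, 0, -0.05], "rotvec":[0, 0, 0.166]},
    {"aperture":0, "d":[0, 0, -0.1], "rotvec":[0, 0, 0.332]},
    {"aperture":0, "d":[0.05, -0.04, -0.1], "rotvec":[0, 0, 0.332]},
    {"aperture":0, "d":[0.1, -0.08, -0.1], "rotvec":[0, 0, 0.332]},
    {"aperture":0, "d":[0.15, -0.12, -0.1], "rotvec":[0, 0, 0.332]},
  ],
  force=40,
)

```text
clock: 0.72
position: [0.3046, -0.4306, 0.3312]
tool_rot: [-3.141, 0.0, -0.0]
force: [1.7, 0.0, 0.4]
grip_width: 0.0002
finger_force: 0.0
```

>>> creep_tool(
  offsets=[
    {"aperture":0, "d":[0.03, -0.05, 0]},
    {"aperture":0, "d":[0.06, -0.1, 0]},
    {"aperture":0, "d":[0.09, -0.15, 0]},
    {"aperture":0, "d":[0.12, -0.2, 0]},
    {"aperture":0, "d":[0.15, -0.25, 0]},
  ],
)

```text
clock: 1.35
position: [0.4545, -0.1808, 0.3313]
tool_rot: [3.141, -0.0, -0.0]
force: [1.3, -1.4, -0.3]
grip_width: 0.0003
finger_force: 0.0
```

>>> creep_tool(
  offsets=[
    {"aperture":0, "d":[0.025, -0.032, 0]},
    {"aperture":0, "d":[0.05, -0.065, 0]},
    {"aperture":0, "d":[0.05, -0.065, 0.04]},
    {"aperture":0, "d":[0.05, -0.065, 0.09]},
    {"aperture":0, "d":[0.05, -0.065, 0.13]},
  ],
)

```text
clock: 1.98
position: [0.5033, -0.1174, 0.1995]
tool_rot: [-3.141, 0.001, 0.0]
force: [0.6, -0.7, 0.9]
grip_width: 0.0002
finger_force: 0.0
```

>>> creep_tool(
  offsets=[
    {"aperture":0, "d":[0.022, 0.012, 0]},
    {"aperture":0, "d":[0.044, 0.024, 0]},
    {"aperture":0, "d":[0.06, 0.038, 0]},
    {"aperture":0, "d":[0.075, 0.052, 0]},
    {"aperture":0, "d":[0.087, 0.07, 0]},
  ],
)

```text
clock: 2.6
position: [0.5912, -0.1877, 0.2009]
tool_rot: [-3.141, 0.001, 0.0]
force: [-1.9, -0.1, 1.3]
grip_width: 0.0001
finger_force: 0.5
```

>>> creep_tool(
  offsets=[
    {"aperture":0, "d":[0.012, 0.017, 0]},
    {"aperture":0, "d":[0.022, 0.04, 0]},
    {"aperture":0, "d":[0.022, 0.045, 0]},
    {"aperture":0, "d":[0.022, 0.05, 0]},
    {"aperture":0, "d":[0.022, 0.05, 0]},
  ],
)

```text
clock: 3.22
position: [0.6128, -0.2357, 0.2014]
tool_rot: [-3.14, 0.0, 0.001]
force: [-0.7, 5.1, 4.2]
grip_width: -0.0001
finger_force: 3.1
```

Run:
```python
from h import *
a=bot.grab_frame('scene');b=bot.grab_frame('top')
f=lambda i,x,y:cv2.resize(i[y:y+110,x:x+145],None,fx=2.75,fy=2.75,interpolation=cv2.INTER_CUBIC)
cv2.imwrite('pics/door2.png',np.hstack([f(a,170,160),f(b,345,150)]))
```

```text
(no output)
```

View pics/door2.png

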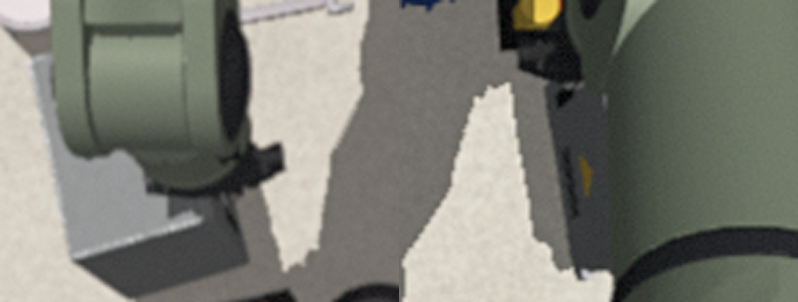

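The picture shows the door nearly flush, with the arm hiding the hinge end. The 5 N reading says it's on the catch, so I'll push on.

>>> creep_tool(
  offsets=[
    {"aperture":0, "d":[0, 0.005, 0]},
    {"aperture":0, "d":[0, 0.01, 0]},
    {"aperture":0, "d":[0, 0.01, 0]},
  ],
)

```text
clock: 3.7
position: [0.613, -0.2373, 0.2016]
tool_rot: [-3.13, 0.003, 0.007]
force: [-13.9, 46.3, 19.5]
grip_width: 0.0001
finger_force: 33.9
```

>>> creep_tool(
  offsets=[
    {"aperture":0, "d":[0, 0.005, 0]},
    {"aperture":0, "d":[0, 0.01, 0]},
    {"aperture":0, "d":[0, 0.01, 0]},
  ],
)

```text
clock: 4.08
position: [0.613, -0.2379, 0.2016]
tool_rot: [-3.119, 0.006, 0.014]
force: [-30.3, 93.0, 35.7]
grip_width: 0.0002
finger_force: 60.1
```

That's a hard stop, so I'll back off and look.

>>> creep_tool(
  offsets=[
    {"aperture":0, "d":[0, -0.03, 0]},
    {"aperture":0, "d":[0, -0.08, 0]},
    {"aperture":0, "d":[-0.03, -0.13, 0]},
    {"aperture":0, "d":[-0.06, -0.18, -0.04]},
    {"aperture":0, "d":[-0.08, -0.23, -0.08]},
  ],
)

```text
clock: 4.7
position: [0.535, -0.0352, 0.2744]
tool_rot: [3.141, 0.001, 0.0]
force: [1.0, -0.0, 0.6]
grip_width: -0.0005
finger_force: 0.0
```

>>> creep_tool(
  offsets=[
    {"aperture":0.085, "d":[0, -0.05, -0.05]},
    {"aperture":0.085, "d":[0, -0.1, -0.05]},
    {"aperture":0.085, "d":[0, -0.15, -0.05]},
  ],
)

```text
clock: 5.08
position: [0.5362, 0.1153, 0.3247]
tool_rot: [-3.141, -0.002, 0.001]
force: [0.4, -0.5, 0.0]
grip_width: 0.0543
finger_force: 0.0
```

Run:
```python
from h import *
a=bot.grab_frame('scene');b=bot.grab_frame('top')
f=lambda i,x,y:cv2.resize(i[y:y+110,x:x+145],None,fx=2.75,fy=2.75,interpolation=cv2.INTER_CUBIC)
cv2.imwrite('pics/door3.png',np.hstack([f(a,170,160),f(b,345,150)]))
```

```text
(no output)
```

View pics/door3.png

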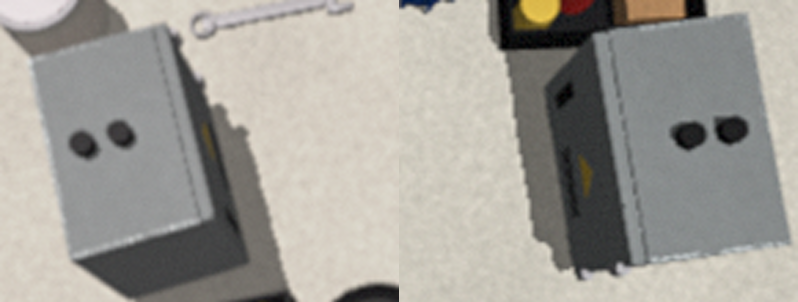

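Both views show the door flush and parallel with the box front, so it's shut. Next is the lamp.

>>> creep_tool(
  offsets=[
    {"aperture":0.085, "d":[-0.015, -0.055, 0]},
    {"aperture":0.085, "d":[-0.03, -0.11, 0]},
    {"aperture":0.085, "d":[-0.045, -0.165, 0]},
    {"aperture":0.085, "d":[-0.059, -0.221, 0]},
    {"aperture":0.085, "d":[-0.059, -0.221, 0.04]},
  ],
)

```text
clock: 5.8
position: [0.476, 0.3392, 0.285]
tool_rot: [-3.137, -0.002, 0.006]
force: [0.3, -1.0, -1.1]
grip_width: 0.0852
finger_force: 0.0
```

Run:
```python
from h import *
a=bot.grab_frame('scene');b=bot.grab_frame('top')
f=lambda i,x,y:cv2.resize(i[y:y+110,x:x+80],None,fx=5,fy=5,interpolation=cv2.INTER_CUBIC)
cv2.imwrite('pics/pre.png',np.hstack([f(a,405,110),f(b,150,190)])); o=bot.observe(); print(o['position'],o['grip_width'])
```

```text
[0.47590865 0.33338901 0.28042659] 0.08481211366014421
```

View pics/pre.png

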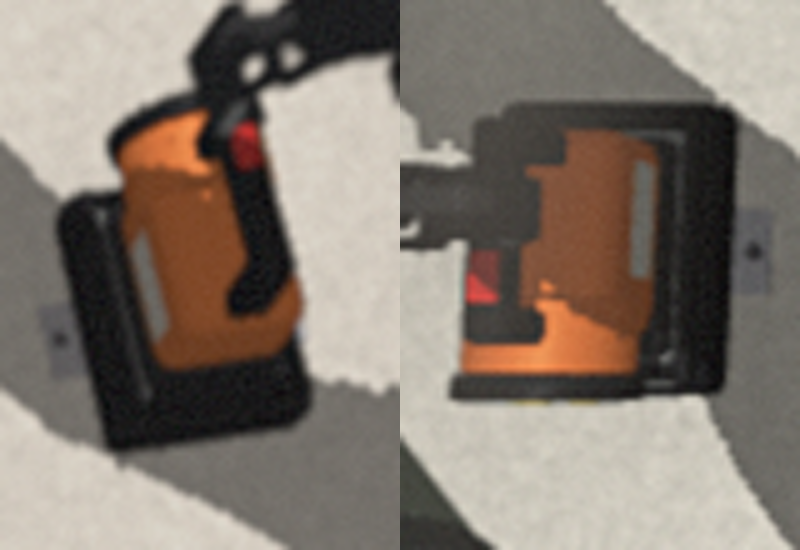

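The gripper hangs over the handle. Only the left finger shows, at about (440,200) in the top crop, and it lies outside the bar at mid-span. Descending with a force check.

>>> creep_tool(
  offsets=[
    {"aperture":0.085, "d":[0, -0.002, 0.03]},
    {"aperture":0.085, "d":[0, -0.002, 0.06]},
    {"aperture":0.085, "d":[0, -0.002, 0.085]},
    {"aperture":0.085, "d":[0, -0.002, 0.097]},
    {"aperture":0.085, "d":[0, -0.002, 0.097]},
  ],
)

```text
clock: 6.52
position: [0.4781, 0.3357, 0.1872]
tool_rot: [3.141, 0.0, -0.001]
force: [0.1, 0.8, -0.6]
grip_width: 0.0853
finger_force: 0.0
```

>>> creep_tool(
  offsets=[
    {"aperture":0.085},
  ],
)

```text
clock: 6.65
position: [0.4785, 0.3362, 0.188]
tool_rot: [-3.141, -0.001, -0.001]
force: [-0.2, 0.3, 0.6]
grip_width: 0.0848
finger_force: 0.0
```

>>> creep_tool(
  offsets=[
    {"aperture":0.05, "d":[0, 0, 0.005]},
    {"aperture":0.03, "d":[0, 0, 0.005]},
    {"aperture":0.0, "d":[0, 0, 0.005]},
    {"aperture":0.0, "d":[0, 0, 0.005]},
    {"aperture":0, "d":[0, 0, 0.005]},
  ],
  force=70,
)

```text
clock: 7.28
position: [0.4781, 0.3363, 0.182]
tool_rot: [-3.141, -0.0, -0.0]
force: [-0.9, 2.1, 4.5]
grip_width: 0.0229
finger_force: 69.9
```

>>> creep_tool(
  offsets=[
    {"aperture":0},
    {"aperture":0},
  ],
)

```text
clock: 7.52
position: [0.4781, 0.3363, 0.182]
tool_rot: [-3.141, -0.0, -0.0]
force: [-0.1, 1.3, 5.5]
grip_width: 0.0228
finger_force: 70.1
```

Gripped: 23 mm opening on a 24 mm bar. Lifting straight up.

>>> creep_tool(
  offsets=[
    {"aperture":0, "d":[0, 0, -0.01]},
    {"aperture":0, "d":[0, 0, -0.025]},
    {"aperture":0, "d":[0, 0, -0.045]},
    {"aperture":0, "d":[0, 0, -0.06]},
    {"aperture":0, "d":[0, 0, -0.06]},
  ],
)

```text
clock: 8.15
position: [0.4784, 0.3363, 0.243]
tool_rot: [-3.14, -0.002, -0.0]
force: [-0.6, -0.1, -7.3]
grip_width: 0.0229
finger_force: 69.5
```

>>> creep_tool(
  offsets=[
    {"aperture":0, "d":[0.003, 0.03, 0]},
    {"aperture":0, "d":[0.007, 0.075, 0]},
    {"aperture":0, "d":[0.012, 0.12, 0]},
    {"aperture":0, "d":[0.016, 0.165, 0]},
    {"aperture":0, "d":[0.02, 0.21, 0]},
  ],
)

```text
clock: 8.78
position: [0.4977, 0.1244, 0.2412]
tool_rot: [3.141, 0.001, -0.0]
force: [0.8, 0.7, -7.0]
grip_width: 0.0229
finger_force: 69.8
```

>>> creep_tool(
  offsets=[
    {"aperture":0, "d":[0.004, 0.035, 0]},
    {"aperture":0, "d":[0.007, 0.06, 0]},
    {"aperture":0, "d":[0.007, 0.069, 0]},
    {"aperture":0, "d":[0.007, 0.069, 0.03]},
    {"aperture":0, "d":[0.007, 0.069, 0.06]},
  ],
)

```text
clock: 9.4
position: [0.5048, 0.0575, 0.1809]
tool_rot: [-3.141, -0.0, 0.0]
force: [0.9, -0.2, -7.3]
grip_width: 0.0232
finger_force: 69.9
```

>>> creep_tool(
  offsets=[
    {"aperture":0, "d":[0, 0, 0.02]},
    {"aperture":0, "d":[0, 0, 0.035]},
    {"aperture":0, "d":[0, 0, 0.035]},
  ],
)

```text
clock: 9.78
position: [0.5044, 0.0573, 0.1459]
tool_rot: [3.142, 0.002, 0.0]
force: [0.4, 0.0, -6.5]
grip_width: 0.0228
finger_force: 69.9
```

Expecting contact at z ≈ 0.136; going down gently.

>>> creep_tool(
  offsets=[
    {"aperture":0, "d":[0, 0, 0.004]},
    {"aperture":0, "d":[0, 0, 0.007]},
    {"aperture":0, "d":[0, 0, 0.009]},
    {"aperture":0, "d":[0, 0, 0.009]},
  ],
)

```text
clock: 10.28
position: [0.505, 0.057, 0.1378]
tool_rot: [-3.142, -0.0, -0.0]
force: [0.1, 0.2, -6.5]
grip_width: 0.0229
finger_force: 70.0
```

>>> creep_tool(
  offsets=[
    {"aperture":0, "d":[0, 0, 0.001]},
    {"aperture":0, "d":[0, 0, 0.002]},
    {"aperture":0, "d":[0, 0, 0.002]},
  ],
)

```text
clock: 10.65
position: [0.5051, 0.0572, 0.136]
tool_rot: [-3.141, -0.0, -0.0]
force: [-0.5, 1.4, 0.4]
grip_width: 0.0228
finger_force: 70.9
```

The bench has taken the weight (force 0.4 N). I'll release, rise straight up and clear the view.

>>> creep_tool(
  offsets=[
    {"aperture":0.03},
    {"aperture":0.05},
    {"aperture":0.085},
    {"aperture":0.085},
    {"aperture":0.085},
  ],
  force=20,
)

```text
clock: 11.28
position: [0.505, 0.057, 0.1358]
tool_rot: [-3.142, -0.0, -0.0]
force: [-0.3, -0.0, 0.0]
grip_width: 0.0849
finger_force: 0.0
```

>>> creep_tool(
  offsets=[
    {"aperture":0.085, "d":[0, 0, -0.04]},
    {"aperture":0.085, "d":[0, 0, -0.09]},
    {"aperture":0.085, "d":[0, 0, -0.14]},
    {"aperture":0.085, "d":[0, -0.05, -0.16]},
    {"aperture":0.085, "d":[0, -0.1, -0.16]},
  ],
)

```text
clock: 11.9
position: [0.5056, 0.1582, 0.2977]
tool_rot: [-3.141, -0.003, -0.002]
force: [0.3, -0.2, -1.6]
grip_width: 0.0848
finger_force: 0.0
```

>>> creep_tool(
  offsets=[
    {"aperture":0.085, "d":[0, -0.05, 0]},
    {"aperture":0.085, "d":[0, -0.1, 0]},
    {"aperture":0.085, "d":[0, -0.15, 0]},
    {"aperture":0.085, "d":[0, -0.15, 0]},
  ],
)

```text
clock: 12.4
position: [0.5036, 0.3109, 0.2953]
tool_rot: [-3.14, 0.001, 0.005]
force: [-0.2, -0.7, -0.3]
grip_width: 0.0853
finger_force: 0.0
```

Run:
```python
from h import *
a=bot.grab_frame('scene');b=bot.grab_frame('top')
cv2.imwrite('pics/end.png',np.hstack([a[120:300,170:420],b[140:320,240:500]]));
```

```text
(no output)
```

View pics/end.png

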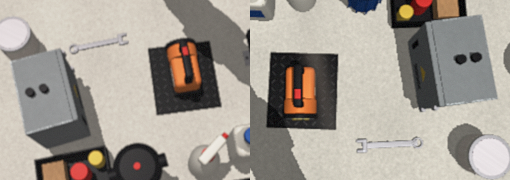

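The lamp stands upright in the middle of the mat at about (298,92) in the right-hand view, the door is flush with the box, and nothing else has moved. Handing in.

```bash
python3 -c "
from workcell import bot
print(bot.job_done())"
```

```text
the job is handed in; nothing more can be done
None
```

The job is handed in at about 12.5 s (no verdict was returned): the lamp stands upright in the middle of the mat, the door is pressed shut on its catch (flush in both views; wrist force peaked at about 100 N, limit 120 N), and nothing else was moved.

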